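# Knock a stuck chocolate out of its flip-over mould

### The job

One of the two flip-over moulds on the table has a chocolate stuck in its cup. Swing that mould by its black roller grip right over, like turning a page, so that it is upside down over its own tray, then tap the knock-out button on its upturned bottom until the chocolate drops into the tray. Leave the mould turned over and do not turn the empty mould.

Things in the scene. Friction and masses are not known exactly. Their poses are not given: they have to be found in the camera images.
- stand: Aluminium stand of the mould with the chocolate. Origin on the table below the hinge axis; z up, y along the hinge, +x to the tray. Base plate x -140 to 125, y +-60, 12 mm thick; hinge axis at z 56 mm between posts 66 mm tall at y +-45. Its fixed steel tray is 105 mm square, centred at x 68, floor z 15, rim z 28 mm. An identical stand with an empty mould is on the other side of the robot's middle.
- mould (a joint): Hinge angle (rad) of the mould with the chocolate: 0 at the start (cup mouth up, on the stand's -x side), rising as it swings up and over to +x; 3.14 is the stop, cup upside down over the tray. Stiff (0.12 N m), stays where left. The steel cup, 52 mm across, 25 mm deep, is centred 56 mm from the hinge axis, its mouth level with the axis.
- knob (a point): Centre of the black roller grip, a cylinder 20 mm in diameter and 26 mm long, its axis parallel to the hinge (stand y), on a stub beyond the cup, 115 mm from the hinge axis and level with it (56 mm above the table) at the start and when turned over. Pinched from above by its two flat ends, it turns freely on its axle while the fingers, pointing down all the way, follow the arc.
- button (a point): Middle of the outer face of the knock-out button, a black cap 18 mm in diameter in the middle of the cup's bottom, 56 mm from the hinge axis. Underneath at the start; turned over it is on top, 93 mm above the table (stand x 56, y 0). It sinks 9 mm against a light spring (1 to 3 N, up to 6 N with the chocolate stuck), frees the chocolate when pushed fully down, and springs back.
- chocolate: The stuck chocolate: dark brown, round, 40 mm across at mid height, 24 mm at both flat faces, 18 mm thick, 25 g. Origin at the centre of its underside, z along its axis, up at the start, 36 mm above the table. Spring nubs in the cup hold it when turned over (origin then about 75 mm up) until the button is tapped. A like one on the saucer is already done.
- spare (a joint): Hinge angle (rad) of the other, empty mould on its own identical stand: 0 at the start, and it must stay there.

How it is judged (in metres and radians):
On the way:
1. the mould is turned over (within 15 degrees) with the chocolate still stuck in it (value of joint mould above 2.88 rad and z of chocolate in the frame of stand above 0.066 m and x of chocolate in the frame of stand between 0.03 and 0.085 m), for 0.2 s.
At the end, for the whole second after the job is handed in: The mould is turned over to within 15 degrees of its stop, the chocolate lies at rest in that stand's tray (anywhere within its walls, out of the cup), and the empty mould is where it was to within 0.2 rad (value of joint mould above 2.88 rad and x of chocolate in the frame of stand between 0.015 and 0.121 m and y of chocolate in the frame of stand between -0.0525 and 0.0525 m and z of chocolate in the frame of stand below 0.05 m and linear speed of chocolate below 0.03 m/s and value of joint spare below 0.2 rad); the robot touches nothing.
It fails at once if the empty mould is turned (more than 0.2 rad) (value of joint spare above 0.2 rad).
It also fails if it takes over 54 s, if anything falls off the work surface, if the arm or the gripper's body presses on something with over 40 N, if the wrist force passes 120 N, or if a joint passes its speed limit or range.

### The arm

A 6-joint arm with a two-finger parallel gripper is mounted at the origin on the work surface. World frame = base frame: x ahead of the robot, y to its left, z up, the work surface at z = 0. Lengths are in mm, angles in rad, forces in N, time in s.
With the tool pointing down it reaches from about 350 to 975 mm from the base axis. Payload 7.1 kg.
Tool frame: the origin (TCP) lies between the finger pads; the fingertips stand 17 mm ahead of it and the grasp point (between the pads) lies 2 mm behind it; z points along the fingers, y is the line along which they close (so a half turn about z gives the same grasp; the last joint's range is limited). The gripper opens to 88 mm and grips with 3 to 60 N. Pads are 20 mm wide; open, the fingers measure 115 mm over their backs; the gripper's body (75 mm by 178 mm) begins 61 mm behind the grasp point.
Start: joints at [-1.235, 0.423, 1.63, -0, 1.089, -0.019], TCP at [217.143, -586.049, 239.675] pointing down, gripper open.
Joint ranges: [-3, 3], [-0.9, 2.11], [0.09, 2.58], [-1.31, 4.45], [0.11, 2.69], [-2.54, 2.54]. Speed limits (rad/s): [2.39, 2.39, 3.01, 3.14, 3.14, 3.14].

### API

Orientations are given as a rotation vector (axis times angle).
In Python, from workcell import ctrl gives the robot as it stands.
- The arm moves only by the shell command python3 jog.py 'ROWS' [OPENING]. ROWS is a JSON list of rows, 1 to 5 of them, each of 6 numbers: dx, dy, dz in mm, then a rotation vector rx, ry, rz in rad; each row shifts and turns the commanded pose from where the row before left it, along the tool's axes as they then stand; what a row does not reach is not made up. A row lasts 1/12 s, in which the tool goes at most 41.7 mm and 0.125 rad, less where a joint would pass 70% of its speed; a pose out of reach is approached as far as the arm can. OPENING is the finger opening in mm, set as the command begins (- or left out keeps the last). The fingers move at their own pace and stop on an object; the grip force is fixed at half the most. Time passes only in rows, so rows that do not move let the fingers close. It prints the time, the measured TCP pose, the force, the opening and the grip force at its end.
- ctrl.get_obs(): the state, without advancing time (a new reading comes with each control period).
- ctrl.get_image(name): name is "side" or "top"; returns a dict with "img" (400x640x3 uint8, red, green, blue), "fx", "fy", "cx", "cy" (pixels), "R" (3x3) and "t" (3): a world point X has camera coordinates R X + t. Camera axes: x right, y down, z forward; pixel columns grow to the right and rows downward; lengths in mm; the calibration is good to about 2 mm. A picture is of the moment at which its call begins. There is no depth.
- ctrl.close_job(): hands the job in; it is judged then, once.
The state is a dict: "t": time; "qpos": joint angles; "qvel": joint speeds; "joint_torque": joint torques, N m; "ee_pos": TCP position; "orientation": TCP orientation; "ft_force": force on the tool from outside, world axes, zero at the start; "moment": the same for the moment, N m; "width": finger opening in mm; "grasp_force": force on a finger pad.
Only numpy, scipy, OpenCV 4.12 (cv2) and the standard library are available. Lean on these libraries where they do the work, as an engineer would, in place of code of your own. Each camera call takes 0.05 s, during which the arm holds its last target. There are 200 camera calls.

## Working session

There is one attempt and no reset: what is moved stays moved. The work goes in short steps, Python scripts to look and compute and a shell command to move; the robot and the scene stay as the last step left them, time stands still between calls to the robot, and variables do not carry over. Pictures are saved under pics/ and viewed, at most 10 in all, crops included, and the job is handed in when it is done.

```bash
mkdir -p pics; ls
python3 - <<'E'
from workcell import ctrl
import cv2
o=ctrl.get_obs();print(o)
for n in("side","top"):
    d=ctrl.get_image(n);cv2.imwrite(f"pics/{n}0.png",d["img"][:,:,::-1]);print(n,d["fx"],d["fy"],d["cx"],d["cy"],d["R"],d["t"])
E
```

```text
jog.py
pics
workcell.py
{'t': 0.0, 'qpos': array([-1.23499198e+00,  4.23800748e-01,  1.63070177e+00, -1.81484960e-05,
        1.08861526e+00, -1.89646358e-02]), 'qvel': array([ 0.00065824, -0.00088087,  0.0008452 , -0.00095136, -0.00054663,
        0.00032373]), 'joint_torque': array([ 8.48882046e-04, -5.44625080e+01, -2.73667395e+01,  6.43424084e-02,
        2.27733183e-02, -1.20828586e-04]), 'ee_pos': array([ 216.97038992, -585.55245591,  238.92209538]), 'orientation': array([-3.09081435e+00, -5.54099685e-01,  4.02672240e-04]), 'ft_force': array([-0.37063489,  0.16671612, -0.17652189]), 'moment': array([-0.01620561, -0.01319362,  0.06478948]), 'grasp_force': 0.0, 'width': 87.7843731993959}
side 491.5809275636666 491.5809275636666 315.1372571139359 204.60186769908327 [[ 0.80317499 -0.59571752 -0.0055291 ]
 [-0.3327135  -0.44084296 -0.83364214]
 [ 0.49417776  0.67140013 -0.5522773 ]] [-402.26194323  213.92929649  585.77699601]
top 380.254301147955 380.254301147955 318.64233548564414 192.07923068940184 [[-0.01424809 -0.99979375 -0.01447227]
 [-0.98481644  0.01653611 -0.17280955]
 [ 0.17301323  0.01179032 -0.98484893]] [  5.36304913 502.63318097 639.66441035]
```

View pics/top0.png

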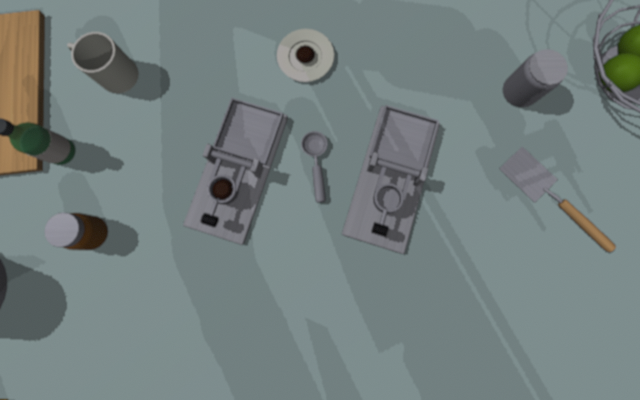

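View pics/side0.png

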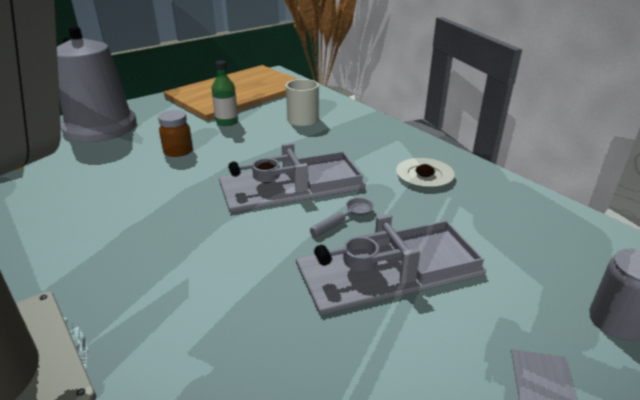

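The top view shows the chocolate in the left mould: cup at about (221,188), knob at (210,219). The empty mould is on the right, with its knob at (380,229). In the side view the target knob is at about (235,169). Next I'll triangulate and crop.

```bash
cat > h.py <<'E'
import numpy as np,cv2
from workcell import ctrl
def tri(ims,px):
    P=[d["fx"]*0+np.array([[d["fx"],0,d["cx"]],[0,d["fy"],d["cy"]],[0,0,1]])@np.c_[d["R"],d["t"]] for d in ims]
    X=cv2.triangulatePoints(P[0],P[1],np.array(px[0],float).reshape(2,1),np.array(px[1],float).reshape(2,1)).ravel();X=X[:3]/X[3]
    r=[(p@np.r_[X,1])[:2]/(p@np.r_[X,1])[2]-q for p,q in zip(P,px)]
    return X,np.round(r,1)
def onplane(d,px,z):
    r=d["R"].T@np.array([(px[0]-d["cx"])/d["fx"],(px[1]-d["cy"])/d["fy"],1]);c=-d["R"].T@d["t"]
    return c+r*(z-c[2])/r[2]
def dark(d,c,h=13,th=35):
    x,y=c;w=d["img"][y-h:y+h+1,x-h:x+h+1].max(2)
    n,l,s,cen=cv2.connectedComponentsWithStats((w<th).astype(np.uint8))
    k=1+np.argmax(s[1:,4]);return cen[k]+[x-h,y-h],s[k]
E
python3 - <<'E'
from h import *
s,t=ctrl.get_image("side"),ctrl.get_image("top")
a,sa=dark(s,(235,169));b,sb=dark(t,(210,219));print(a,sa,b,sb);print(tri([s,t],[a,b]))
cs=cv2.resize(s["img"][130:220,210:375],None,fx=4.8,fy=4.8,interpolation=2)[:,:,::-1]
ct=cv2.resize(t["img"][90:250,175:300],None,fx=3.75,fy=3.75,interpolation=2)[:,:,::-1]
cv2.imwrite("pics/cs.png",cs);cv2.imwrite("pics/ct.png",ct)
E
```

```text
[234.04 168.84] [  7   7  11  13 100] [209.36842105 219.75438596] [  5   9  16  11 114]
(array([455.12882684, 189.81790947,  53.85098969]), array([[-0.1,  0. ],
       [ 0.1, -0.2]]))
```

View pics/cs.png

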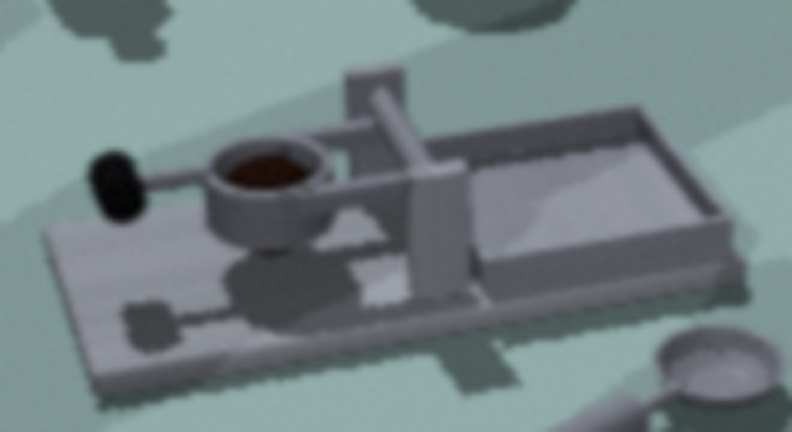

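View pics/ct.png

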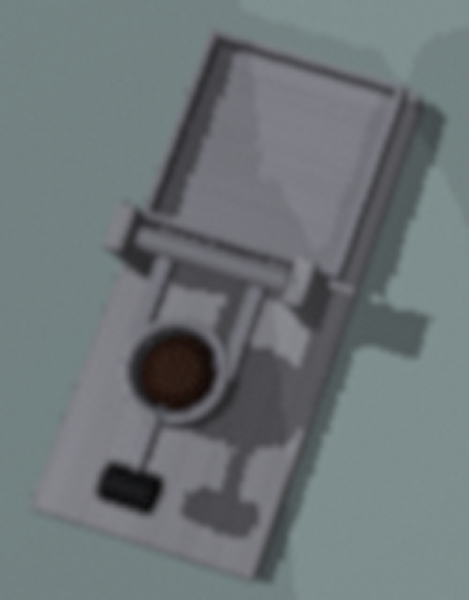

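Run:
```python
from h import *
s,t=ctrl.get_image("side"),ctrl.get_image("top")
S=lambda u,v:np.array([(u+.5)/4.8-.5+210,(v+.5)/4.8-.5+130])
T=lambda u,v:np.array([(u+.5)/3.75-.5+175,(v+.5)/3.75-.5+90])
k=tri([s,t],[S(118,187),T(130,488)])
L=tri([s,t],[S(374,75),T(124,226)]);R=tri([s,t],[S(440,170),T(305,279)])
c=tri([s,t],[S(270,165),T(178,370)])
for q in(k,L,R,c):print(q)
h=(L[0]+R[0])/2;v=h-k[0];print("hinge",h,np.linalg.norm(v[:2]),"yaw",np.arctan2(v[1],v[0]),"posts yaw",np.arctan2(*((L[0]-R[0])[1::-1]))-np.pi/2, np.linalg.norm(L[0]-R[0]))
e=(L[0]-R[0]);print("post yaw",np.arctan2(-e[0],e[1]))
# plate front edge, rim far edge
a,b=onplane(t,T(37,508),12),onplane(t,T(258,580),12);f,g=onplane(t,T(217,37),28),onplane(t,T(412,95),28)
m1=(a+b)/2;m2=(f+g)/2;v=m2-m1;print(m1,m2,np.linalg.norm(v[:2]),"(260)",np.arctan2(v[1],v[0]),np.linalg.norm(a-b),np.linalg.norm(f-g))
```

```text
(array([455.25416644, 189.65516341,  54.45835837]), array([[-0.2,  0. ],
       [ 0.2, -0.3]]))
(array([578.6734105 , 195.00536669,  62.85340859]), array([[ 0.2, -0. ],
       [-0.2,  0.3]]))
(array([550.1216162 , 107.43796233,  66.58009019]), array([[ 0.2, -0. ],
       [-0.2,  0.3]]))
(array([510.93747597, 168.71965623,  54.76077046]), array([[-0.2,  0. ],
       [ 0.1, -0.3]]))
hinge [564.39751335 151.22166451  64.71674939] 115.7125922826806 yaw -0.33857805405466684 posts yaw -0.3151858584818259 92.17995129299045
post yaw -0.31518585848182595
[431.41162282 193.38861313  12.        ] [672.75502076 111.06001536  28.        ] 254.99928184136638 (260) -0.32874781586811996 116.89773382356256 105.8553019534633
```

```bash
R='[[24.6,-32.2,0,0,0,0],[24.6,-32.2,0,0,0,0],[24.6,-32.2,0,0,0,0],[24.6,-32.2,0,0,0,0],[24.6,-32.2,0,0,0,0]]'; :
python3 jog.py '[[24.6,-32.2,0,0,0,0],[24.6,-32.2,0,0,0,0],[24.6,-32.2,0,0,0,0],[24.6,-32.2,0,0,0,0],[24.6,-32.2,0,0,0,0]]' 60
python3 jog.py '[[24.6,-32.2,0,0,0,0],[24.6,-32.2,0,0,0,0],[24.6,-32.2,0,0,0,0],[24.6,-32.2,0,0,0,0],[24.6,-32.2,0,0,0,0]]'
python3 jog.py '[[24.6,-32.2,0,0,0,0],[24.6,-32.2,0,0,0,0],[24.6,-32.2,0,0,0,0],[24.6,-32.2,0,0,0,0],[24.6,-32.2,0,0,0,0]]'
python3 jog.py '[[24.6,-32.2,0,0,0,0],[24.6,-32.2,0,0,0,0],[24.6,-32.2,0,0,0,0],[24.6,-32.2,0,0,0,0],[24.6,-32.2,0,0,0,0]]'
python3 jog.py '[[0,0,0,0,0,-0.12],[0,0,0,0,0,-0.12],[0,0,0,0,0,-0.12],[0,0,0,0,0,-0.12],[0,0,0,0,0,-0.12]]'
python3 jog.py '[[0,0,0,0,0,-0.12],[0,0,0,0,0,-0.12],[0,0,0,0,0,-0.12],[0,0,0,0,0,-0.12],[0,0,0,0,0,-0.12]]'
python3 jog.py '[[0,0,0,0,0,-0.12],[0,0,0,0,0,-0.12],[0,0,0,0,0,-0.12],[0,0,0,0,0,-0.12],[0,0,0,0,0,-0.12]]'
python3 jog.py '[[0,0,0,0,0,-0.12],[0,0,0,0,0,-0.12],[0,0,0,0,0,-0.12],[0,0,0,0,0,-0.12],[0,0,0,0,0,-0.12]]'
cat >> h.py <<'E'
from scipy.spatial.transform import Rotation as Ro
YAW=-0.33
def to(p):  # needed move in tool axes to world point p, yaw error, tilt
    o=ctrl.get_obs();M=Ro.from_rotvec(o["orientation"]).as_matrix()
    print("t",round(o["t"],2),"ee",o["ee_pos"].round(1),"tool move",(M.T@(np.array(p)-o["ee_pos"])).round(1),"yaw",np.arctan2(M[1,0],M[0,0]).round(3),"z",M[:,2].round(3),"F",o["ft_force"].round(1),"w",round(o["width"],1),o["grasp_force"])
    D=Ro.from_euler("z",YAW+np.pi)*Ro.from_euler("x",np.pi)
    print("rotvec to goal",(Ro.from_matrix(M).inv()*D).as_rotvec().round(3))
E
python3 -c "
from h import *
to([455,190,54]);print(ctrl.get_obs()['qpos'])"
```

```text
t: 0.72
ee_pos: [276.6, -390.6, 239.6]
orientation: [-3.092, -0.553, -0.0]
ft_force: [0.5, -0.0, -0.6]
width: 60.9
grasp_force: 0.0
t: 1.13
ee_pos: [336.0, -196.9, 239.9]
orientation: [3.092, 0.553, 0.001]
ft_force: [0.3, -0.3, -0.2]
width: 60.0
grasp_force: 0.0
t: 1.55
ee_pos: [395.6, -2.9, 240.1]
orientation: [3.092, 0.554, 0.002]
ft_force: [0.5, -0.6, 0.1]
width: 60.2
grasp_force: 0.0
t: 1.97
ee_pos: [454.9, 191.0, 239.8]
orientation: [3.092, 0.555, 0.001]
ft_force: [-0.3, -0.6, 0.5]
width: 60.3
grasp_force: 0.0
t: 2.38
ee_pos: [454.7, 189.0, 239.7]
orientation: [2.786, 1.452, -0.0]
ft_force: [0.4, -0.1, -0.6]
width: 60.1
grasp_force: 0.0
t: 2.8
ee_pos: [454.7, 188.8, 239.7]
orientation: [-2.233, -2.21, -0.0]
ft_force: [0.7, 0.8, -0.6]
width: 59.9
grasp_force: 0.0
t: 3.22
ee_pos: [454.8, 188.8, 239.7]
orientation: [1.48, 2.771, 0.0]
ft_force: [-0.1, 0.3, -0.4]
width: 59.8
grasp_force: 0.0
t: 3.63
ee_pos: [454.8, 188.8, 239.7]
orientation: [0.595, 3.085, 0.0]
ft_force: [-0.1, -0.7, -0.1]
width: 59.8
grasp_force: 0.0
t 3.63 ee [454.8 188.8 239.7] tool move [  0.3   1.2 185.7] yaw 2.761 z [ 0.  0. -1.] F [-0.1 -0.7 -0.1] w 59.8 0.0
rotvec to goal [ 0.     0.    -0.051]
[ 3.69267322e-01  2.27982803e-01  1.91730944e+00  7.85803404e-06
  9.96184083e-01 -8.20718546e-01]
```

```bash
python3 jog.py '[[0,1.2,30,0,0,-0.05],[0,0,40,0,0,0],[0,0,40,0,0,0],[0,0,30,0,0,0],[0,0,20,0,0,0]]'
python3 jog.py '[[0,0,15,0,0,0],[0,0,10,0,0,0],[0,0,0,0,0,0]]'
python3 - <<'E'
from h import *
to([455,190,54])
s,t=ctrl.get_image("side"),ctrl.get_image("top")
a=cv2.resize(s["img"][110:220,180:330],None,fx=4,fy=4);b=cv2.resize(t["img"][140:250,170:290],None,fx=4,fy=4)
cv2.imwrite("pics/g.png",cv2.resize(np.hstack([a,b])[:,:,::-1],None,fx=.72,fy=.72))
E
```

```text
t: 4.05
ee_pos: [453.8, 189.3, 77.0]
orientation: [-0.526, -3.095, 0.002]
ft_force: [-0.3, -0.1, -0.3]
width: 59.9
grasp_force: 0.0
t: 4.3
ee_pos: [454.3, 189.5, 53.0]
orientation: [-0.526, -3.095, 0.002]
ft_force: [0.1, 0.3, 0.2]
width: 60.0
grasp_force: 0.0
t 4.3 ee [454.3 189.5  53. ] tool move [-0.5  0.7 -1. ] yaw 2.805 z [-0.003 -0.001 -1.   ] F [0.1 0.3 0.2] w 60.0 0.0
rotvec to goal [-0.002 -0.002 -0.007]
```

View pics/g.png

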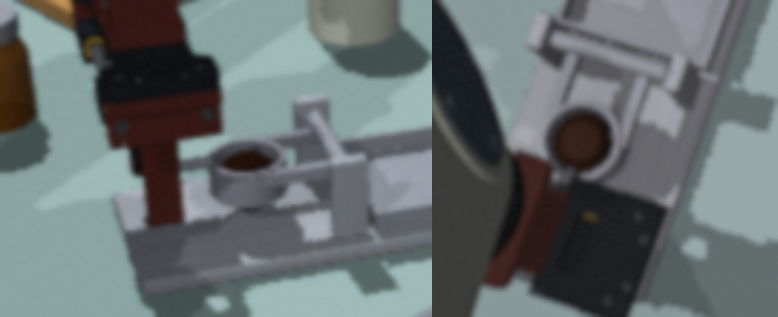

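The picture shows the fingers straddling the knob. In its side half the stub emerges from behind the near finger at about (185,165), so the grasp is aligned. I'll close the gripper.

```bash
python3 jog.py '[[0,0,0,0,0,0],[0,0,0,0,0,0],[0,0,0,0,0,0],[0,0,0,0,0,0],[0,0,0,0,0,0]]' 15
python3 jog.py '[[0,0,0,0,0,0],[0,0,0,0,0,0],[0,0,0,0,0,0]]'
python3 - <<'E'
from h import *
to([455,190,54])
for a in np.radians(np.arange(15,196,15)): print(np.degrees(a).round(), (115*(np.cos(a)-np.cos(a-np.radians(15)))).round(1), (-115*(np.sin(a)-np.sin(a-np.radians(15)))).round(1))
E
```

```text
t: 4.82
ee_pos: [455.4, 189.9, 55.2]
orientation: [0.526, 3.097, 0.0]
ft_force: [-1.4, -6.7, 1.7]
width: 30.0
grasp_force: 4.5
t: 5.07
ee_pos: [454.6, 188.1, 55.0]
orientation: [-0.524, -3.097, 0.004]
ft_force: [0.2, -12.1, 7.5]
width: 25.8
grasp_force: 30.0
t 5.07 ee [454.6 188.1  55. ] tool move [0.2 1.9 1. ] yaw 2.806 z [-0.002 -0.003 -1.   ] F [  0.2 -12.1   7.5] w 25.8 30.001536905765533
rotvec to goal [-0.003 -0.001 -0.005]
15.0 -3.9 -29.8
30.0 -11.5 -27.7
45.0 -18.3 -23.8
60.0 -23.8 -18.3
75.0 -27.7 -11.5
90.0 -29.8 -3.9
105.0 -29.8 3.9
120.0 -27.7 11.5
135.0 -23.8 18.3
150.0 -18.3 23.8
165.0 -11.5 27.7
180.0 -3.9 29.8
195.0 3.9 29.8
```

```bash
python3 jog.py '[[0,-1.5,0,0,0,0],[-1,0,-15,0,0,0],[-2.9,0,-14.8,0,0,0],[-4.8,0,-14.3,0,0,0],[-6.7,0,-13.4,0,0,0]]'
python3 jog.py '[[-8.3,0,-12.4,0,0,0],[-9.9,0,-11.4,0,0,0],[0,0,0,0,0,0]]'
python3 -c "
from h import *
c,s=np.cos(YAW),np.sin(YAW);r=115*np.cos(np.pi/4)
to([564-r*c,151.5-r*s,54+r])"
```

```text
t: 5.48
ee_pos: [469.1, 182.9, 112.7]
orientation: [-0.524, -3.097, 0.001]
ft_force: [3.6, -2.5, -5.6]
width: 25.7
grasp_force: 30.0
t: 5.73
ee_pos: [487.8, 176.6, 137.8]
orientation: [0.525, 3.096, -0.001]
ft_force: [-1.8, 0.3, 0.9]
width: 25.4
grasp_force: 30.0
t 5.73 ee [487.8 176.6 137.8] tool move [1.1 0.9 2.5] yaw 2.805 z [ 0.002 -0.001 -1.   ] F [-1.8  0.3  0.9] w 25.4 30.000437200069427
rotvec to goal [-0.     0.002 -0.006]
```

Tracking well; the forces are small.

```bash
python3 jog.py '[[-11.3,0,-10,0,0,0],[-12.5,0,-8.3,0,0,0],[-13.4,0,-6.7,0,0,0],[-14.3,0,-4.8,0,0,0],[-14.8,0,-2.9,0,0,0]]'
python3 jog.py '[[-15,0,-1,0,0,0],[-15,0,1,0,0,0],[-14.8,0,2.9,0,0,0],[-14.3,0,4.8,0,0,0],[-13.4,0,6.7,0,0,0]]'
python3 jog.py '[[-12.5,0,8.3,0,0,0],[-11.3,0,10,0,0,0],[0,0,0,0,0,0]]'
python3 -c "
from h import *
c,s=np.cos(YAW),np.sin(YAW);r=115*np.cos(np.pi/4)
to([564+r*c,151.5+r*s,54+r])"
```

```text
t: 6.15
ee_pos: [549.4, 155.8, 169.3]
orientation: [0.525, 3.097, 0.001]
ft_force: [0.4, 3.6, -5.6]
width: 25.7
grasp_force: 30.0
t: 6.57
ee_pos: [618.6, 132.5, 154.5]
orientation: [0.526, 3.096, 0.003]
ft_force: [-0.1, 7.6, -2.0]
width: 25.6
grasp_force: 30.0
t: 6.82
ee_pos: [642.2, 124.6, 134.7]
orientation: [0.526, 3.095, 0.004]
ft_force: [4.2, 6.3, -0.7]
width: 25.4
grasp_force: 30.0
t 6.82 ee [642.2 124.6 134.7] tool move [ 1.4  0.1 -0.6] yaw 2.805 z [ 0.003  0.002 -1.   ] F [ 4.2  6.3 -0.7] w 25.4 30.007818639278412
rotvec to goal [ 0.003  0.002 -0.007]
```

```bash
python3 jog.py '[[-9.9,0.8,11.4,0,0,0],[-8.3,0,12.4,0,0,0],[-6.7,0,13.4,0,0,0],[-4.8,0,14.3,0,0,0],[-2.4,0,10,0,0,0]]'
python3 jog.py '[[-0.8,0,8,0,0,0],[-0.3,0,6,0,0,0],[0,0,4,0,0,0],[0,0,0,0,0,0]]'
python3 -c "
from h import *
c,s=np.cos(YAW),np.sin(YAW);r=115
to([564+r*c,151.5+r*s,54])"
```

```text
t: 7.23
ee_pos: [671.3, 114.9, 73.1]
orientation: [0.526, 3.096, 0.003]
ft_force: [1.0, 8.0, 0.4]
width: 25.8
grasp_force: 30.0
t: 7.57
ee_pos: [672.6, 114.5, 55.5]
orientation: [0.526, 3.095, 0.003]
ft_force: [4.7, 5.5, -2.2]
width: 25.8
grasp_force: 30.0
t 7.57 ee [672.6 114.5  55.5] tool move [-0.3 -0.2  1.5] yaw 2.805 z [ 0.002  0.001 -1.   ] F [ 4.7  5.5 -2.2] w 25.8 30.005495846271515
rotvec to goal [ 0.002  0.002 -0.006]
```

```bash
python3 jog.py '[[0,0,1.5,0,0,0],[0,0,0,0,0,0],[0,0,0,0,0,0],[0,0,0,0,0,0]]'
python3 jog.py '[[0,0,0,0,0,0],[0,0,0,0,0,0],[0,0,0,0,0,0],[0,0,0,0,0,0]]' 60
python3 jog.py '[[0,0,-30,0,0,0],[0,0,-40,0,0,0],[0,0,-40,0,0,0],[0,0,-30,0,0,0],[0,0,0,0,0,0]]'
python3 jog.py '[[38,0,0,0,0,0],[38,0,0,0,0,0],[38,0,0,0,0,0],[38,0,0,0,0,0],[38,0,0,0,0,0]]' 0
python3 - <<'E'
from h import *
c,s=np.cos(YAW),np.sin(YAW);to([564+56*c,151.5+56*s,110])
s,t=ctrl.get_image("side"),ctrl.get_image("top")
a=cv2.resize(s["img"][110:220,230:380],None,fx=4,fy=4);b=cv2.resize(t["img"][80:190,180:300],None,fx=4,fy=4)
cv2.imwrite("pics/f.png",cv2.resize(np.hstack([a,b])[:,:,::-1],None,fx=.72,fy=.72))
E
```

```text
t: 7.9
ee_pos: [672.6, 114.5, 55.1]
orientation: [0.525, 3.095, 0.003]
ft_force: [2.7, 5.1, 0.6]
width: 25.8
grasp_force: 30.0
t: 8.23
ee_pos: [671.1, 113.1, 54.6]
orientation: [-0.527, -3.096, 0.001]
ft_force: [-0.7, 0.4, -0.2]
width: 49.0
grasp_force: 0.0
t: 8.65
ee_pos: [675.2, 113.7, 202.5]
orientation: [0.525, 3.087, 0.005]
ft_force: [0.6, 0.2, 0.6]
width: 59.8
grasp_force: 0.0
t: 9.07
ee_pos: [490.1, 176.1, 194.4]
orientation: [-0.528, -3.096, 0.001]
ft_force: [0.2, 0.2, 0.1]
width: 30.0
grasp_force: 0.0
t 9.07 ee [490.1 176.1 194.4] tool move [-133.9    1.7   84.3] yaw 2.804 z [-0.001 -0.    -1.   ] F [0.2 0.2 0.1] w 30.0 0.0
rotvec to goal [-0.    -0.001 -0.008]
```

View pics/f.png

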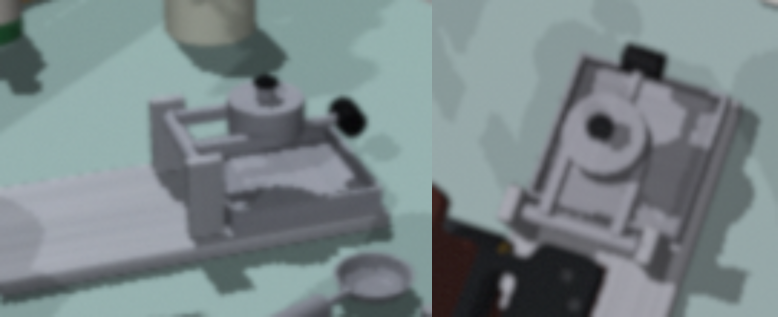

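The mould is turned over, with the button on top: pixel (265,81) in the side half and (600,127) in the top half. I'll triangulate the button and the knob.

Run:
```python
from h import *
s,t=ctrl.get_image("side"),ctrl.get_image("top")
S=lambda u,v:np.array([u/2.88+230-.3,v/2.88+110-.3]);T=lambda u,v:np.array([(u-432)/2.88+180-.3,v/2.88+80-.3])
k=tri([s,t],[S(347,117),T(644,62)]);b=tri([s,t],[S(265,81),T(599,127)]);print(k,b)
c,q=np.cos(YAW),np.sin(YAW);print("model",564+56*c,151.5+56*q)
to([b[0][0],b[0][1],115])
```

```text
(array([673.26570367, 116.0582367 ,  54.56745792]), array([[ 0.1, -0. ],
       [-0.1,  0.1]])) (array([617.20563177, 135.42615115,  90.45593419]), array([[-0.1,  0. ],
       [ 0.1, -0.2]]))
model 616.9783712375897 133.35359040988737
t 9.27 ee [491.8 176.4 195. ] tool move [-131.9    2.6   80.1] yaw 2.806 z [ 0. -0. -1.] F [ 1.6  0.1 -0.3] w 14.0 0.0
rotvec to goal [-0.     0.    -0.005]
```

```bash
python3 jog.py '[[-33,1.2,0,0,0,0],[-33,0,0,0,0,0],[-33,0,0,0,0,0],[-33,0,20,0,0,0],[0,0,20,0,0,0]]' 0
python3 jog.py '[[0,0,20,0,0,0],[0,0,14,0,0,0],[0,0,4,0,0,0],[0,0,0,0,0,0]]'
python3 -c "
from h import *
to([617,134,101])"
```

```text
t: 9.68
ee_pos: [625.4, 131.3, 155.9]
orientation: [0.53, 3.088, 0.004]
ft_force: [-0.4, -1.0, 0.0]
width: 0.6
grasp_force: 0.0
t: 10.02
ee_pos: [616.8, 133.2, 115.5]
orientation: [-0.527, -3.095, 0.001]
ft_force: [-0.9, 0.0, 0.4]
width: 0.5
grasp_force: 0.0
t 10.02 ee [616.8 133.2 115.5] tool move [ 0.1  0.8 14.5] yaw 2.804 z [-0.002 -0.001 -1.   ] F [-0.9  0.   0.4] w 0.5 0.0
rotvec to goal [-0.001 -0.002 -0.007]
```

```bash
python3 jog.py '[[0,0.5,4,0,0,0],[0,0,3,0,0,0],[0,0,3,0,0,0],[0,0,0,0,0,0]]'
python3 jog.py '[[0,0,2,0,0,0],[0,0,2,0,0,0],[0,0,0,0,0,0]]'
python3 jog.py '[[0,0,1.5,0,0,0],[0,0,0,0,0,0]]'
```

```text
t: 10.35
ee_pos: [617.9, 134.4, 107.6]
orientation: [0.526, 3.096, 0.001]
ft_force: [0.8, 0.2, 0.6]
width: 0.8
grasp_force: 0.7
t: 10.6
ee_pos: [617.7, 134.3, 103.2]
orientation: [0.526, 3.096, 0.001]
ft_force: [1.4, 0.7, 2.0]
width: 0.4
grasp_force: 1.1
t: 10.77
ee_pos: [617.7, 134.3, 101.6]
orientation: [0.526, 3.096, 0.001]
ft_force: [1.5, 0.6, 2.6]
width: 0.7
grasp_force: 1.3
```

```bash
python3 jog.py '[[0,0,1,0,0,0],[0,0,1,0,0,0],[0,0,0,0,0,0]]'
python3 jog.py '[[0,0,1,0,0,0],[0,0,0.5,0,0,0],[0,0,0,0,0,0]]'
python3 jog.py '[[0,0,-10,0,0,0],[0,0,-20,0,0,0],[0,0,-40,0,0,0],[20,0,-30,0,0,0],[40,0,0,0,0,0]]'
python3 jog.py '[[40,0,0,0,0,0],[40,0,0,0,0,0],[20,0,0,0,0,0],[0,0,0,0,0,0],[0,0,0,0,0,0]]'
python3 - <<'E'
from h import *
s,t=ctrl.get_image("side"),ctrl.get_image("top")
a=cv2.resize(s["img"][110:220,230:380],None,fx=4,fy=4);b=cv2.resize(t["img"][80:190,180:300],None,fx=4,fy=4)
cv2.imwrite("pics/e.png",cv2.resize(np.hstack([a,b])[:,:,::-1],None,fx=.72,fy=.72))
E
```

```text
t: 11.02
ee_pos: [618.0, 134.3, 100.7]
orientation: [0.526, 3.096, 0.001]
ft_force: [-0.5, 0.7, 10.8]
width: 0.7
grasp_force: 5.8
t: 11.27
ee_pos: [618.2, 134.3, 100.2]
orientation: [0.526, 3.095, 0.001]
ft_force: [-3.8, -0.8, 18.9]
width: 0.4
grasp_force: 9.2
t: 11.68
ee_pos: [566.3, 154.2, 203.9]
orientation: [0.528, 3.086, 0.007]
ft_force: [0.1, -0.5, 0.6]
width: 0.8
grasp_force: 0.0
t: 12.1
ee_pos: [465.6, 187.2, 198.1]
orientation: [-0.524, -3.097, 0.001]
ft_force: [0.9, 0.2, 0.0]
width: 0.3
grasp_force: 0.0
```

View pics/e.png

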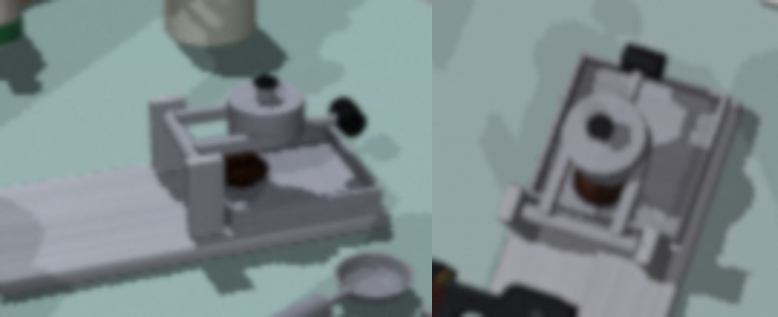

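The chocolate now lies in the tray: pixel (243,170) in the side half and about (598,185) in the top half. The mould is still turned over and the arm is clear, so I'll hand the job in.

```bash
python3 -c "
from workcell import ctrl
print(ctrl.close_job())"
```

```text
the job is handed in; nothing more can be done
None
```

I turned over the mould with the chocolate and one tap of its knock-out button dropped the chocolate into its own tray; the empty mould was not touched, and I handed the job in at about 12 s, with no verdict returned.

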